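Tool check: show which socket is astray and where it belongs

TASK

End-of-shift tool check: show your workmate which socket was left out and where it goes. With the fingertips straight down, point from just above (a couple of centimetres) at the small chrome socket standing loose on the bench and stay there for two seconds, then point in the same way at the empty pocket in the foam tray for two seconds, and finally draw the hand back at least 20 cm from both. Touch nothing, and lift well clear between the two so that you do not point at any other tool or part on the way.

Things in the scene. Friction and masses are not known exactly. Their poses are not given: they have to be found in the camera images.
- stray_top (a point): Top centre of the stray socket: a bright chrome cylinder, 22 mm diameter, 38 mm tall, standing upright on the blue bench to the right of the tray (as the robot sees it), its dark mouth up. It is loose and easily knocked over. Same kind as the four in the tray. The point lies on its top face, 38 mm above the bench.
- empty_pocket (a point): Centre of the mouth of the one empty pocket of the five in the tray: a round hole 24 mm across and 16 mm deep with a bright yellow bottom, in the black foam; the point lies level with the foam's top, 30 mm above the bench. The pockets lie in one row, 45 mm apart; the sockets in the pockets beside it stand 22 mm higher than the mouth. Which of the five is empty changes.
- tray: Black foam tool tray fixed on the bench, 190 mm (its x) by 310 mm (its y) by 30 mm high; origin under its centre. The row of five socket pockets runs along its y at x = -60 mm, at y = -90, -45, 0, 45, 90 mm, on the side nearer the robot. A ratchet lies along the middle and an extension bar along the far side.
- socket1_top (a point): Top centre of one of the four chrome sockets in the tray (22 mm diameter, 38 mm tall, top 52 mm above the bench), loose in its pocket. A bystander.
- socket2_top (a point): Top centre of one of the four chrome sockets in the tray (22 mm diameter, 38 mm tall, top 52 mm above the bench), loose in its pocket. A bystander.
- socket3_top (a point): Top centre of one of the four chrome sockets in the tray (22 mm diameter, 38 mm tall, top 52 mm above the bench), loose in its pocket. A bystander.
- socket4_top (a point): Top centre of one of the four chrome sockets in the tray (22 mm diameter, 38 mm tall, top 52 mm above the bench), loose in its pocket. A bystander.
- ratchet: Ratchet handle, loose in its cut-out of the tray, 245 mm long along its y, 26 mm thick with a small lever on its head; its top reaches 47 mm above the bench; origin under its middle. A bystander.
- impact_top (a point): Top centre of a black impact socket standing on the bench, 40 mm diameter, 52 mm tall. Belongs elsewhere: a bystander.
- nut_top (a point): Top centre of a brass-coloured hexagonal axle nut lying flat on the bench, 42 mm over its flange, 20 mm tall. A bystander.
- bearing_top (a point): Top centre of a wheel bearing lying flat on the bench, 52 mm diameter, 15 mm tall, steel with a red seal. A bystander.
- stray: The body of the thing whose top is stray_top; origin at the centre of its underside, z up.
- socket1: The body of the thing whose top is socket1_top; origin at the centre of its underside, z up.
- socket2: The body of the thing whose top is socket2_top; origin at the centre of its underside, z up.
- socket3: The body of the thing whose top is socket3_top; origin at the centre of its underside, z up.
- socket4: The body of the thing whose top is socket4_top; origin at the centre of its underside, z up.
- impact: The body of the thing whose top is impact_top; origin at the centre of its underside, z up.
- nut: The body of the thing whose top is nut_top; origin at the centre of its underside, z up.
- bearing: The body of the thing whose top is bearing_top; origin at the centre of its underside, z up.

How it is judged:
By the outcome, as a careful person would: the job done as asked, in the order asked, and still so for the second after the job is handed in, with the robot touching nothing.
It also fails if it takes over 48 s, if anything falls off the work surface, if the arm or the gripper's body presses on something with over 40 N, if the wrist force passes 120 N, or if a joint passes its speed limit or range.

ROBOT

A 6-joint arm with a two-finger parallel gripper is mounted at the origin on the work surface. World frame = base frame: x ahead of the robot, y to its left, z up, the work surface at z = 0. Lengths are in m, angles in rad, forces in N, time in s.
With the tool pointing down it reaches from about 0.3 to 0.875 m from the base axis. Payload 4.2 kg.
Tool frame: the origin (TCP) lies at the very end of the fingers, on their centre line; the grasp point (between the pads) lies 19 mm behind it (bot.grip_point_offset is the distance from the TCP to the grasp point, in m); z points along the fingers, y is the direction in which the jaws open and shut (so a half turn about z gives the same grasp; the last joint's range is limited). The gripper opens to 85 mm and grips with 20 to 120 N. Pads are 22 mm wide; open, the fingers measure 114 mm over their backs; the gripper's body (76 mm by 85 mm) begins 54 mm behind the grasp point. The pads swing forward as they close: fully open they stand 13 mm farther back than shut.
Start: joints at [-1.129, 0.32, 1.565, -0, 1.257, -0.02], TCP at [0.256, -0.515, 0.231] pointing down, gripper open.
Joint ranges: [-3.11, 3.11], [-0.84, 2.01], [0.21, 2.61], [-1.34, 4.49], [0.05, 2.63], [-2.56, 2.56]. Speed limits (rad/s): [2.57, 2.57, 3.14, 3.14, 3.14, 3.14].

INTERFACE

Orientations are given as a rotation vector (axis times angle).
In Python, from station import status, cams, job, bot gives the robot as it stands.
- The arm moves only by the tool carry_out, never from a script. Its argument "rows" is a list of rows, each a list of 4 numbers: the shift along the world's x, y, z in m, then the turn about the world's z in degrees. A call has 1 to 12 rows; each row is the pose to reach, as a shift and turn from the pose commanded when the call began; what a row does not reach only later rows make up. A row lasts 1/8 s, in which the tool goes at most 62.5 mm and 10.7 degrees, less where a joint would pass 70% of its speed; a pose out of reach is approached as far as the arm can. A call with a gripper value outside its range is refused whole. "hand" is the opening, from 0 (shut) to 1 (fully open), set as the call begins (left out, the last holds). The fingers move at their own pace and stop on an object; the grip force is fixed at half the most. Time passes only in rows, so rows that repeat a pose let the fingers close. It gives the time, the measured TCP pose, the force and the opening at its end, in the units of the state.
- status.read_state(): the state, without advancing time (a new reading comes with each control period).
- cams.get_image(name): name is "side" or "top" or "wrist"; returns the picture (384x512x3 uint8, red, green, blue); there is no depth.
- cams.calibration(name): a dict with "fx", "fy", "cx", "cy" (pixels), "k1" (the pictures are not rectified: a ray, as slopes to the right and down, at radius r is drawn at 1 + k1 r^2 times it, then the intrinsics apply), "R" (3x3) and "t" (3): a world point X has camera coordinates R X + t; the wrist camera has in their place "mount" (4x4, takes a point from camera to tool coordinates, whose origin is the TCP and whose axes are the flange's). Camera axes: x right, y down, z forward; pixel columns grow to the right and rows downward; lengths in m; the calibration is good to about 2 mm. A picture is of the moment at which its call begins: read the wrist's pose just before it. calibration takes no time and is no camera call.
- job.hand_in(): hands the job in, once; it reports no verdict.
The state is a dict: "t": time; "joint_positions": joint angles; "joint_vel": joint speeds; "joint_torque": joint torques, N m; "tool_pos": TCP position; "ee_rot": TCP orientation; "wrist_force": force on the tool from outside, world axes, zero at the start; "wrist_torque": the same for the moment, N m; "opening": finger opening in m.
Only numpy, scipy, OpenCV 4.12 (cv2) and the standard library are available. Lean on these libraries where they do the work, as an engineer would, in place of code of your own. Each camera call takes 0.05 s, during which the arm holds its last target.

## Working session

There is one attempt and no reset: what is moved stays moved. The work goes in short steps, Python scripts to look and compute and a tool call to move; the robot and the scene stay as the last step left them, time stands still between calls to the robot, and variables do not carry over. Pictures are saved under pics/ and viewed, and the job is handed in when it is done.

Besides the shell and the picture viewer there is one more tool, called after ">>>" as name([rows], argument=value, ...), one row to a line, values as JSON. carry_out: Moves the arm, as the interface text tells. Its arguments: {"type":"object","properties":{"rows":{"type":"array"},"hand":{"type":"number"}},"required":["rows"]}

```bash
mkdir -p pics; python3 - <<'E'
from station import status,cams
import cv2
s=status.read_state();print(s)
for n in("top","side","wrist"):
    cv2.imwrite(f"pics/{n}0.png",cams.get_image(n)[:,:,::-1]); print(n,cams.calibration(n))
E
```

```text
{'t': 0.0, 'joint_positions': array([-1.12899622e+00,  3.20259821e-01,  1.56570337e+00,  3.42405100e-05,
        1.25735627e+00, -2.00148712e-02]), 'joint_vel': array([ 0.00049556, -0.00149914, -0.00038655,  0.00057591, -0.00068934,
        0.00099321]), 'joint_torque': array([-2.84436501e-03, -4.15530396e+01, -2.34160209e+01, -6.12816575e-05,
        8.20237939e-03, -3.32834304e-06]), 'tool_pos': array([ 0.25600246, -0.51433202,  0.23049122]), 'ee_rot': array([-3.05656537e+00, -7.18583917e-01,  5.17512540e-04]), 'wrist_force': array([-0.23475488, -0.09583856,  0.74067341]), 'wrist_torque': array([-0.02215323, -0.00887908, -0.00825166]), 'opening': 0.08530420984897459}
top {'fx': 496.5657874995644, 'fy': 496.5657874995644, 'cx': 248.9235505782382, 'cy': 188.50194853868217, 'k1': -0.008628306746541891, 'R': array([[ 0.00704094, -0.99948206,  0.03140123],
       [-0.99320331, -0.01063816, -0.11590522],
       [ 0.11617924, -0.03037172, -0.99276379]]), 't': array([-0.08788094,  0.51059936,  1.09703368])}
side {'fx': 396.6753333300407, 'fy': 396.6753333300407, 'cx': 260.50667120996064, 'cy': 190.89153554121992, 'k1': -0.08539827701892484, 'R': array([[-0.83945802, -0.54309199,  0.01900872],
       [-0.3022432 ,  0.43753602, -0.84688327],
       [ 0.45161852, -0.71666821, -0.53143898]]), 't': array([0.3925365 , 0.22875309, 0.68943599])}
wrist {'fx': 311.83807014291864, 'fy': 311.83807014291864, 'cx': 256.2491943250945, 'cy': 191.77574869100678, 'k1': -0.03105722678823158, 'mount': array([[-7.48733191e-04, -9.45834072e-01, -3.24649578e-01,
         8.33849571e-02],
       [ 9.99999704e-01, -7.66286349e-04, -7.37818061e-05,
        -1.15508744e-04],
       [-1.78989194e-04, -3.24649537e-01,  9.45834365e-01,
        -1.42427436e-01],
       [ 0.00000000e+00,  0.00000000e+00,  0.00000000e+00,
         1.00000000e+00]])}
```

View pics/top0.png

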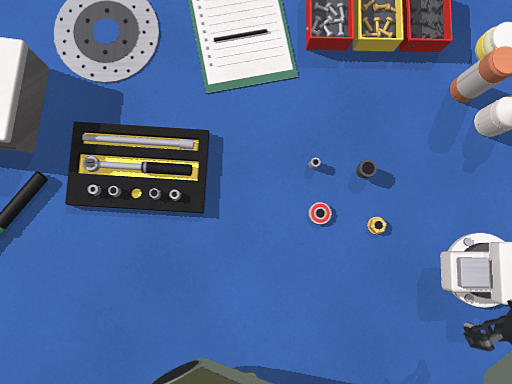

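View pics/side0.png

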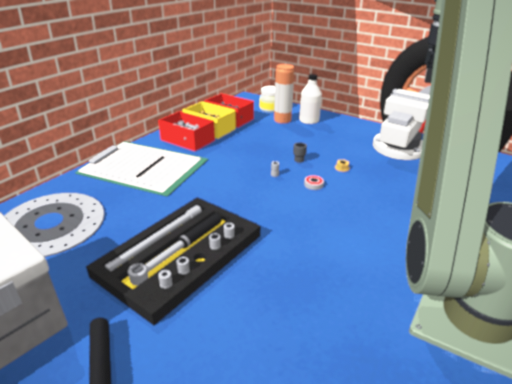

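View pics/wrist0.png

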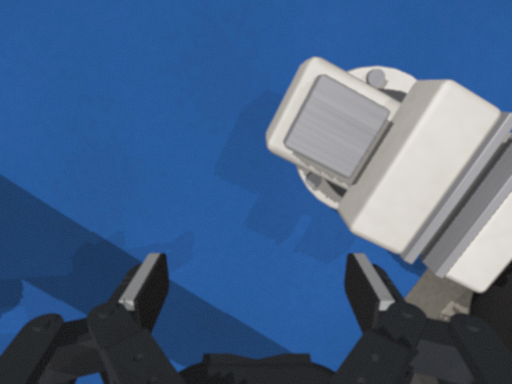

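Top view: the stray socket is at about (315,162) and the empty yellow pocket at (136,193), the middle one of the row. The impact socket is at (367,169), the bearing at (320,213) and the nut at (377,225). The side view agrees, with the stray at (275,168) and the pocket at (200,260). The wrist camera sees neither target.

```bash
cat > h.py <<'E'
import numpy as np,cv2
from station import cams
def K(c): return np.array([[c['fx'],0,c['cx']],[0,c['fy'],c['cy']],[0,0,1.]]),np.array([c['k1'],0,0,0,0.])
def pose(n,s=None):
    c=cams.calibration(n)
    if n!='wrist': return c,c['R'],c['t']
    Rt=cv2.Rodrigues(np.array(s['ee_rot']))[0]; m=c['mount']
    R=Rt@m[:3,:3]; o=Rt@m[:3,3]+s['tool_pos']
    return c,R.T,-R.T@o
def back(n,px,z,s=None):
    c,R,t=pose(n,s);k,d=K(c)
    u=cv2.undistortPoints(np.array([[px]],float),k,d)[0,0]
    o=-R.T@t;r=R.T@np.array([u[0],u[1],1]);return o+r*(z-o[2])/r[2]
def proj(n,X,s=None):
    c,R,t=pose(n,s);k,d=K(c)
    return cv2.projectPoints(np.array([X],float),cv2.Rodrigues(R)[0],t,k,d)[0][0,0]
E
python3 - <<'E'
from h import *
im=cv2.imread('pics/top0.png')
a=cv2.resize(im[145:180,295:335],None,fx=10,fy=10,interpolation=cv2.INTER_NEAREST)
b=cv2.resize(im[175:210,80:190],None,fx=7,fy=7,interpolation=cv2.INTER_NEAREST)
o=np.zeros((600,780,3),np.uint8);o[:350,:400]=a;o[350:595,:770]=b
cv2.imwrite('pics/z.png',o)
h=cv2.cvtColor(im,cv2.COLOR_BGR2HSV).astype(int)
def cen(m,x0,x1,y0,y1):
    ys,xs=np.nonzero(m[y0:y1,x0:x1]);return xs.mean()+x0,ys.mean()+y0,len(xs)
y=(h[...,0]>18)&(h[...,0]<36)&(h[...,1]>120)&(h[...,2]>80)
p=cen(y,126,146,184,203);print(p,back('top',p[:2],.014),back('top',p[:2],.03))
g=(h[...,1]<90)
q=cen(g,305,325,152,175);print(q,back('top',q[:2],.038),back('top',(315.5,161.5),.038))
for px in((93,189),(113,190.5),(154,193.5),(175,195)):print(back('top',px,.052))
print(back('side',(275,164),.038),back('side',(200,260),.03))
for px,z in(((367,169),.05),((320,213),.015),((377,225),.02)):print(back('top',px,z))
E
```

```text
(np.float64(136.0), np.float64(192.94871794871796), 78) [0.50034264 0.17461542 0.014     ] [0.49865337 0.17146758 0.03      ]
(np.float64(314.2156862745098), np.float64(162.8235294117647), 102) [ 0.57112641 -0.23174791  0.038     ] [ 0.57422365 -0.23471939  0.038     ]
[0.50411236 0.26188606 0.052     ]
[0.50124429 0.21787463 0.052     ]
[0.49551776 0.12747874 0.052     ]
[0.49265844 0.08107826 0.052     ]
[ 0.56729784 -0.22595353  0.038     ] [0.49109853 0.1807975  0.03      ]
[ 0.55641872 -0.34966112  0.05      ]
[ 0.45821625 -0.24793569  0.015     ]
[ 0.43148375 -0.37831726  0.02      ]
```

View pics/z.png

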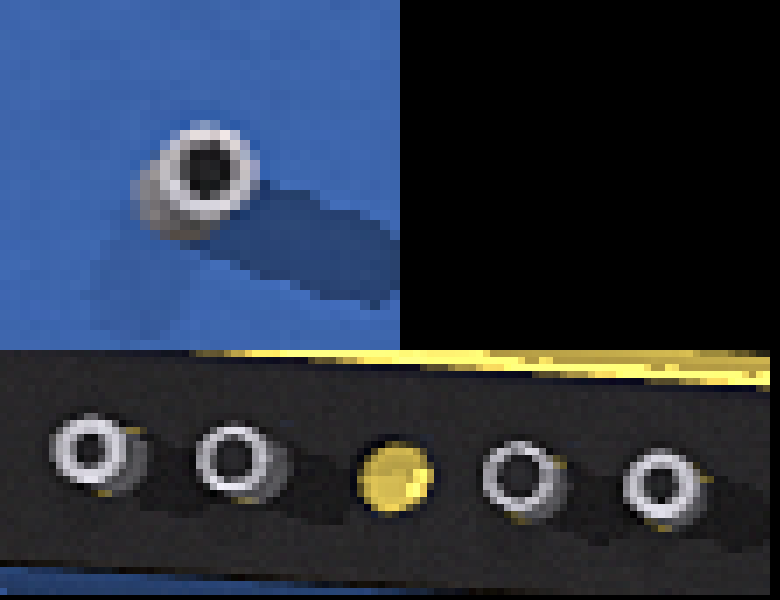

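>>> carry_out([
  [0,0.02,0.05,0],
  [0,0.05,0.09,0],
  [0.02,0.1,0.1,0],
  [0.06,0.14,0.1,0],
  [0.1,0.18,0.1,0],
  [0.14,0.22,0.1,0],
  [0.18,0.25,0.1,0],
  [0.22,0.265,0.1,0],
  [0.25,0.275,0.1,0],
  [0.27,0.28,0.08,0],
  [0.27,0.28,0.06,0],
  [0.27,0.28,0.06,0],
], hand=0)

```text
t: 1.65
tool_pos: [0.5248, -0.2344, 0.2882]
ee_rot: [-3.055, -0.718, 0.008]
wrist_force: [0.5, -0.3, 0.2]
opening: -0.0001
```

```bash
python3 - <<'E'
from h import *
from station import status
s=status.read_state();im=cams.get_image('wrist')[:,:,::-1].copy()
print(s['t'],s['tool_pos'],s['ee_rot'],s['opening'])
cv2.imwrite('pics/w1.png',im)
for X in((.574,-.2347,.038),(.574,-.2347,0)):print(proj('wrist',X,s))
E
```

```text
1.65 [ 0.52482286 -0.23440815  0.28822023] [-3.05472541 -0.71781726  0.00810677] -8.323138457586279e-05
[275.25563539 117.90003509]
[273.75573448 114.96444235]
```

View pics/w1.png

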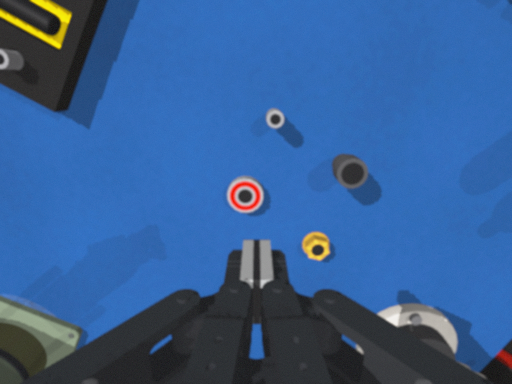

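The socket shows at (275,119) in the wrist view, against a predicted (275.3,117.9). That agrees to about 1 mm.

>>> carry_out([
  [0.03,0,0,0],
  [0.048,0,0,0],
  [0.048,0,-0.04,0],
  [0.048,0,-0.08,0],
  [0.048,0,-0.12,0],
  [0.048,0,-0.15,0],
  [0.048,0,-0.175,0],
  [0.048,0,-0.195,0],
  [0.048,0,-0.21,0],
  [0.048,0,-0.22,0],
  [0.048,0,-0.22,0],
  [0.048,0,-0.22,0],
])

```text
t: 3.2
tool_pos: [0.5747, -0.2351, 0.0721]
ee_rot: [3.057, 0.719, 0.002]
wrist_force: [0.3, -0.1, 0.5]
opening: 0.0001
```

```bash
python3 - <<'E'
from h import *
from station import status
s=status.read_state();im=cams.get_image('wrist')[:,:,::-1].copy();t=cams.get_image('side')[:,:,::-1]
print(s['t'],s['tool_pos'],s['ee_rot'])
X=(.5735,-.2345,.038);print(proj('wrist',X,s),proj('wrist',s['tool_pos'],s))
p=proj('side',X).astype(int);print(p)
o=np.zeros((384,800,3),np.uint8);o[:,:400]=im[:,56:456];o[:,400:]=cv2.resize(t[p[1]-48:p[1]+48,p[0]-50:p[0]+50],(400,384))
cv2.imwrite('pics/w2.png',o)
E
```

```text
3.2 [ 0.57472664 -0.23506241  0.07212081] [3.05723111e+00 7.18620445e-01 1.99001156e-03]
[254.73005315 227.68238851] [256.5431581 254.5877185]
[274 162]
```

View pics/w2.png

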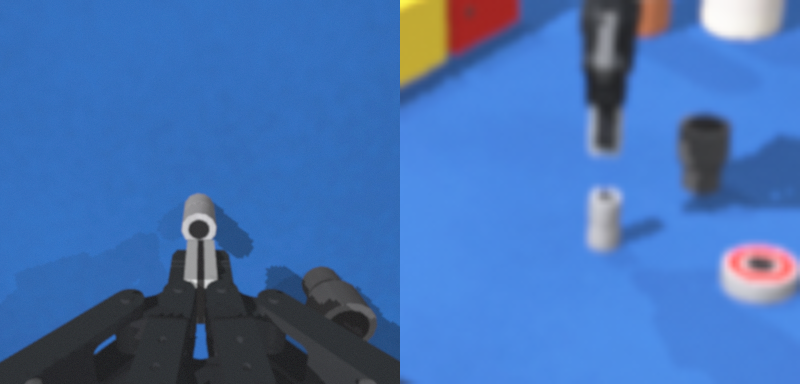

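The socket's mouth is at (255,229) in the wrist view, right in front of the fingertips. The side view shows the fingers directly above it with a gap. I'll lower about 12 mm and hold for at least 2 s.

>>> carry_out([
  [-0.001,0,-0.006,0],
  [-0.001,0,-0.012,0],
  [-0.001,0,-0.012,0],
  [-0.001,0,-0.012,0],
  [-0.001,0,-0.012,0],
  [-0.001,0,-0.012,0],
  [-0.001,0,-0.012,0],
  [-0.001,0,-0.012,0],
  [-0.001,0,-0.012,0],
  [-0.001,0,-0.012,0],
  [-0.001,0,-0.012,0],
  [-0.001,0,-0.012,0],
])

```text
t: 4.8
tool_pos: [0.5732, -0.2348, 0.0593]
ee_rot: [3.058, 0.719, 0.0]
wrist_force: [0.3, -0.4, 0.2]
opening: -0.0002
```

>>> carry_out([
  [0,0,0,0],
  [0,0,0,0],
  [0,0,0,0],
  [0,0,0,0],
  [0,0,0,0],
  [0,0,0,0],
  [0,0,0,0],
  [0,0,0,0],
  [0,0,0,0],
  [0,0,0,0],
  [0,0,0,0],
  [0,0,0,0],
])

```text
t: 6.3
tool_pos: [0.5732, -0.2348, 0.0593]
ee_rot: [3.058, 0.719, -0.0]
wrist_force: [0.1, -0.0, 0.1]
opening: -0.0001
```

>>> carry_out([
  [0,0,0,0],
  [0,0,0,0],
  [0,0,0.03,0],
  [0,0,0.08,0],
  [0,0,0.13,0],
  [0,0,0.18,0],
  [0,0,0.22,0],
  [0,0.03,0.24,0],
  [-0.01,0.08,0.24,10],
  [-0.02,0.13,0.24,20],
  [-0.03,0.18,0.24,30],
  [-0.04,0.21,0.24,35],
])

```text
t: 7.8
tool_pos: [0.5325, -0.0227, 0.2995]
ee_rot: [-2.696, -1.612, -0.001]
wrist_force: [0.3, 0.3, 0.2]
opening: -0.0004
```

>>> carry_out([
  [-0.01,0.04,0,5],
  [-0.02,0.08,0,10],
  [-0.025,0.11,0,15],
  [-0.03,0.13,0,20],
  [-0.034,0.14,0,25],
  [-0.034,0.14,0,25],
  [-0.034,0.14,0,25],
])

```text
t: 8.68
tool_pos: [0.4993, 0.1148, 0.2993]
ee_rot: [2.29, 2.15, -0.0]
wrist_force: [0.7, -0.6, -0.4]
opening: 0.0001
```

```bash
python3 - <<'E'
from h import *
from station import status
s=status.read_state();im=cams.get_image('wrist')[:,:,::-1].copy()
print(s['t'],s['tool_pos'],s['ee_rot'],s['joint_positions'])
cv2.imwrite('pics/w3.png',im)
print(proj('wrist',(.4985,.172,.03),s),proj('wrist',(.4985,.172,.014),s))
E
```

```text
8.675 [0.4992879  0.11483408 0.29934008] [ 2.29023165e+00  2.14987914e+00 -1.33756121e-04] [ 2.03851050e-01  1.82999208e-01  1.58046049e+00 -3.85889192e-04
  1.37800068e+00  2.67124193e-01]
[253.0590269  106.90767245] [253.17634275 106.10503508]
```

View pics/w3.png

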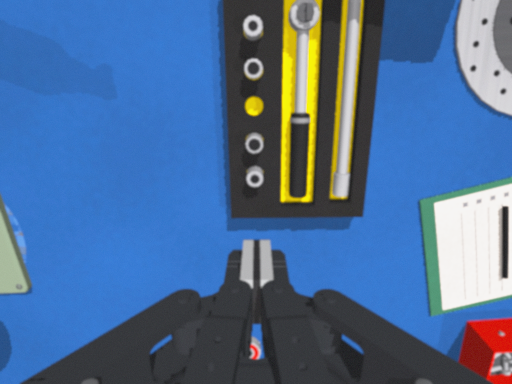

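The empty pocket shows at (254,105.5) in the wrist view, against a predicted (253,106.5), again about 1 mm. The hand is at 30 cm, short of the tray's row. I'll move over the pocket and part way down, then check.

>>> carry_out([
  [0,0.03,0,0],
  [0,0.05,0,0],
  [0,0.057,0,0],
  [0,0.057,-0.04,0],
  [0,0.057,-0.08,0],
  [0,0.057,-0.12,0],
  [0,0.057,-0.15,0],
  [0,0.057,-0.18,0],
  [0,0.057,-0.2,0],
  [0,0.057,-0.21,0],
  [0,0.057,-0.21,0],
  [0,0.057,-0.21,0],
])

```text
t: 10.22
tool_pos: [0.4999, 0.1723, 0.0902]
ee_rot: [2.288, 2.151, 0.003]
wrist_force: [1.1, -0.0, -0.1]
opening: 0.0002
```

```bash
python3 - <<'E'
from h import *
from station import status
s=status.read_state();im=cams.get_image('wrist')[:,:,::-1].copy();t=cams.get_image('side')[:,:,::-1]
print(s['t'],s['tool_pos'],s['ee_rot'])
X=(.499,.172,.03);print(proj('wrist',X,s),proj('wrist',(.499,.172,.014),s),proj('wrist',s['tool_pos'],s))
p=proj('side',X).astype(int);print(p)
o=np.zeros((384,800,3),np.uint8);o[:,:400]=im[:,56:456];o[:,400:]=cv2.resize(t[p[1]-72:p[1]+72,p[0]-75:p[0]+75],(400,384))
cv2.imwrite('pics/w4.png',o)
E
```

```text
10.225 [0.49989498 0.17234457 0.09019604] [2.28843105 2.15104689 0.00254247]
[255.37702902 211.29686963] [255.40117033 203.12804463] [256.92305288 254.95970228]
[199 255]
```

View pics/w4.png

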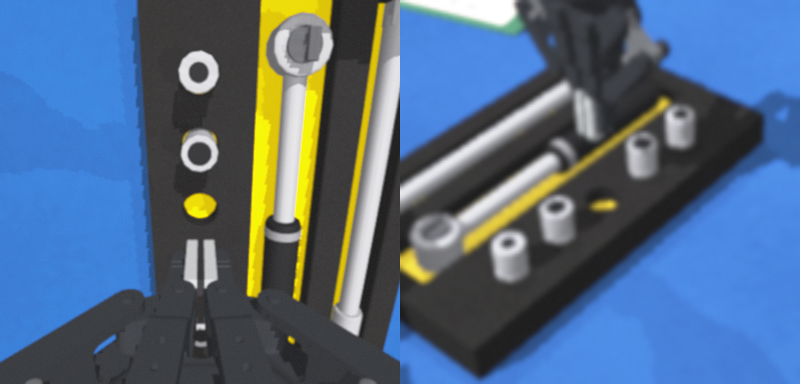

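The wrist view puts the pocket's mouth at about (256,209), dead ahead of the fingers and within 1-2 mm of the prediction. I'll lower to z ≈ 0.053, about 23 mm above the mouth, and hold.

>>> carry_out([
  [0,0.001,-0.012,0],
  [0,0.001,-0.024,0],
  [0,0.001,-0.032,0],
  [0,0.001,-0.036,0],
  [0,0.001,-0.036,0],
  [0,0.001,-0.036,0],
  [0,0.001,-0.036,0],
  [0,0.001,-0.036,0],
  [0,0.001,-0.036,0],
  [0,0.001,-0.036,0],
  [0,0.001,-0.036,0],
  [0,0.001,-0.036,0],
])

```text
t: 11.82
tool_pos: [0.4992, 0.1732, 0.0533]
ee_rot: [2.289, 2.152, 0.0]
wrist_force: [-0.8, -0.7, 0.5]
opening: 0.0001
```

```bash
python3 - <<'E'
from h import *
from station import status
s=status.read_state();im=cams.get_image('wrist')[:,:,::-1].copy();t=cams.get_image('side')[:,:,::-1]
print(s['t'],s['tool_pos'],s['ee_rot'])
p=proj('side',(.499,.172,.03)).astype(int)
o=np.zeros((384,800,3),np.uint8);o[:,:400]=im[:,56:456];o[:,400:]=cv2.resize(t[p[1]-72:p[1]+72,p[0]-75:p[0]+75],(400,384))
cv2.imwrite('pics/w5.png',o)
E
```

```text
11.825 [0.49920354 0.17321691 0.05333061] [2.28903487e+00 2.15164052e+00 1.28025860e-04]
```

View pics/w5.png

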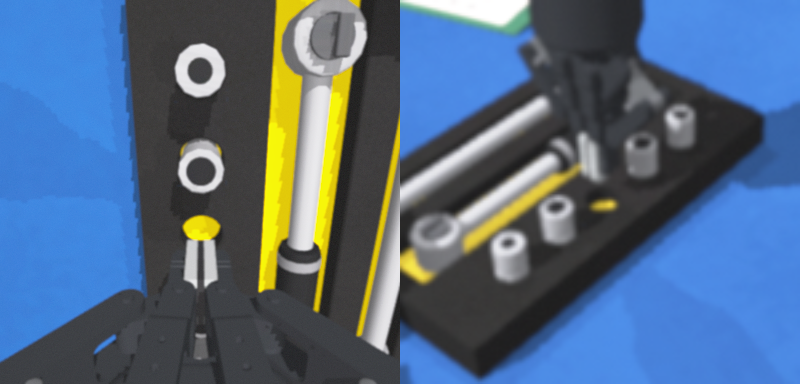

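The fingertips are over the pocket (yellow at about (258,228) in the wrist view), nothing is touched and the neighbouring sockets stand undisturbed. I'll keep holding, then lift.

>>> carry_out([
  [0,0,0,0],
  [0,0,0,0],
  [0,0,0,0],
  [0,0,0,0],
  [0,0,0,0],
  [0,0,0,0],
  [0,0,0,0],
  [0,0,0,0],
  [0,0,0,0],
  [0,0,0,0],
  [0,0,0,0],
  [0,0,0,0],
])

```text
t: 13.42
tool_pos: [0.4992, 0.1732, 0.0533]
ee_rot: [2.289, 2.152, 0.0]
wrist_force: [0.5, -0.1, 0.1]
opening: 0.0006
```

>>> carry_out([
  [0,0,0,0],
  [0,0,0,0],
  [0,0,0,0],
  [0,0,0.03,0],
  [0,0,0.07,0],
  [0,0,0.12,0],
  [0,0,0.17,0],
  [0,0,0.22,0],
  [0,-0.03,0.25,0],
  [-0.03,-0.06,0.26,0],
  [-0.06,-0.09,0.26,0],
  [-0.08,-0.12,0.26,0],
])

```text
t: 14.92
tool_pos: [0.4178, 0.0524, 0.3135]
ee_rot: [2.288, 2.152, 0.0]
wrist_force: [-0.4, -0.1, 0.4]
opening: -0.0001
```

>>> carry_out([
  [-0.02,-0.02,0,0],
  [-0.04,-0.03,0,0],
  [-0.05,-0.04,0,0],
  [-0.05,-0.04,0,0],
  [-0.05,-0.04,0,0],
  [-0.05,-0.04,0,0],
])

```text
t: 15.68
tool_pos: [0.3698, 0.0135, 0.3132]
ee_rot: [-2.288, -2.152, -0.0]
wrist_force: [-0.3, 0.8, -1.2]
opening: -0.0001
```

```bash
python3 - <<'E'
from h import *
from station import status
s=status.read_state();t=cams.get_image('top')[:,:,::-1]
print(s['t'],s['tool_pos'],abs(s['joint_vel']).max(),s['wrist_force'])
for X in((.5735,-.2345,.038),(.499,.172,.03)):print(np.linalg.norm(s['tool_pos']-X),np.linalg.norm((s['tool_pos']-X)[:2]))
cv2.imwrite('pics/t6.png',t)
E
```

```text
15.675 [0.36977125 0.01354608 0.31320406] 0.0019052393883327214 [-0.27490558  0.78076268 -1.15594649]
0.4228114640558671 0.32098638594219864
0.34930252235230097 0.20446934488652835
```

View pics/t6.png

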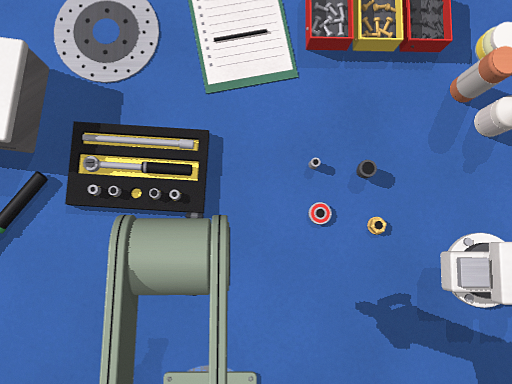

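The top view shows the stray at (315,162), the pocket at (136,193) and everything else unmoved. The hand is drawn back.

```bash
python3 -c "
from station import job;print(job.hand_in())"
```

```text
the job is handed in; nothing more can be done
None
```

I pointed at the stray socket, then at the empty pocket (the middle one of the five), then drew the hand back and handed the job in at about 15.7 s.

- **Stray socket:** fingers shut and straight down, held about 21 mm above its top for about 2.9 s. The position was (0.573, -0.235, 0.059).
- **Between the two:** lifted straight up to 0.30 m before crossing to the tray.
- **Empty pocket:** held about 23 mm above its mouth for about 3 s. The position was (0.499, 0.173, 0.053).
- **Draw back:** the fingertips ended 0.42 m from the stray socket and 0.35 m from the pocket, with the arm still.

**Last checks:** the camera estimates for both targets agreed to about 1–2 mm between the top and wrist views. My rough side-camera readings, taken from hand-picked pixels, were off by about 1 cm, so I did not use them for aiming. The wrist force read under about 1.5 N at the end of every move. The final top picture shows everything where it started. None of the other checks failed.

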